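# Fit a monitor-arm flange onto its studded desk mount

### The job

Pick up the round blue flange by its square socket and fit it onto the desk mount: set it over the centre pin and, pressing only lightly, turn it until its four holes find the four studs and it slides fully down flush on the mount's plate. Let go of it there; do not force it against the studs, and leave the stapler, the rubber stamp and the bulldog clip where they are.

Things in the scene. Friction and masses are not known exactly. Their poses are not given: they have to be found in the camera images.
- mount: Desk mount of a monitor arm, screwed to the desk. Round dark foot, 116 mm across, with an aluminium plate (100 mm across) on a rubber layer above it. The plate carries a centre pin and four studs. It does not turn; pushed down it gives about 1 mm per 3 N, 6 mm at most, then is hard. Pressing or wedging the flange on it with over 35 N damages it. Origin: centre of the underside, z up.
- mount_top (a point): Centre of the plate's top, unloaded, 26 mm above the desk. Four steel studs, 8 mm thick, rise 12 mm from it, 34 mm from the centre, 90 degrees apart, tips chamfered 1.5 mm. The measured pose does NOT tell their angle: one stud lies somewhere within 0.5 rad either way of the mount's +x axis, to be seen or felt. Axes as the mount's.
- mount_pin (a point): Tip of the brass centre pin, 50 mm above the desk and 24 mm above the plate. The pin is 12 mm thick, its top 6 mm tapered to 5 mm. The stud tips are 12 mm lower.
- flange: Blue flange of the monitor arm: disc 103 mm across, 8 mm thick, on four 1 mm rubber feet; 0.2 to 0.42 kg. Four 11 mm holes through it, 34 mm from the centre, on its +x, +y, -x, -y axes; any quarter turn fits. Origin: centre of the underside of the feet, z up. Origin above the desk: 37 mm when resting on the stud tips, 26 mm when seated (1 to 2 mm less by its weight).
- flange_socket (a point): Centre of the closed top of the flange's grey square socket, 49 mm above the flange's origin. The socket is 30 x 30 mm, 40 mm high, its sides square to the flange's x and y axes; grip it by two opposite sides. Below it a 15 mm bore, 42 mm deep, opens in the middle of the underside for the centre pin.
- stapler: Black stapler, 144 x 39 x 54 mm, loose bystander. Origin: centre of the underside.
- rubber_stamp: Black rubber stamp with a round grip, 28 x 56 x 70 mm, standing, loose bystander. Origin: centre of the underside.
- bulldog_clip: Black bulldog clip with wire arms, 33 x 41 x 22 mm, loose bystander. Origin: centre of the underside.

How it is judged:
By the outcome, as a careful person would: the job done as asked, in the order asked, and still so for the second after the job is handed in, with the robot touching nothing.
It also fails if it takes over 50 s, if anything falls off the work surface, if the arm or the gripper's body presses on something with over 40 N, if the wrist force passes 120 N, or if a joint passes its speed limit or range.

### The arm

A 7-joint arm with a two-finger parallel gripper is mounted at the origin on a cart in front of the work surface, level with it; the furniture and walls round the work are solid. World frame = base frame: x ahead of the robot, y to its left, z up, the work surface at z = 0. Lengths are in m, angles in degrees, forces in N, time in s.
With the tool pointing down it reaches from about 0.425 to 0.95 m from the base axis. Payload 4.7 kg.
Tool frame: the origin (TCP) lies on the centre line of the jaws, within the pads' length; the fingertips stand 17 mm ahead of it and the grasp point (between the pads) lies 2 mm behind it (bot.tcp_to_tips is the z of the fingertips in the tool frame, in m); z points along the fingers, y is the line along which they close (so a half turn about z gives the same grasp; the last joint's range is limited). The gripper opens to 85 mm and grips with 20 to 120 N. Pads are 22 mm wide; open, the fingers measure 114 mm over their backs; the gripper's body (76 mm by 85 mm) begins 54 mm behind the grasp point. The pads swing forward as they close: fully open they stand 13 mm farther back than shut.
Start: joints at [67.672, 26.849, -2.785, 87.806, 1.381, 65.374, -4.715], TCP at [0.238, -0.632, 0.248] pointing down, gripper open.
Joint ranges: [-148.3, 148.3], [-19.14, 114.17], [-79.39, 73.82], [5.75, 140.21], [-59.74, 239.74], [12.07, 113.84], [-152.46, 152.46]. Speed limits (degrees/s): [147.25, 147.25, 180, 180, 180, 180, 180].

### API

Orientations are given as a 3x3 rotation matrix whose columns are the frame's x, y, z axes.
In Python, from cell import bot gives the robot as it stands.
- The arm moves only by the tool arm_command, never from a script. Its argument "plan" is a list of rows, each an object with "linear": the shift along the world's x, y, z in m, a list of three; "twist": the turn, a rotation vector about the world's x, y, z in rad, a list of three; "jaw": the opening, from 0 (shut) to 1 (fully open). In form: [{"linear": [dx, dy, dz], "twist": [rx, ry, rz], "jaw": jaw}, ...]. A call has 1 to 10 rows; each row shifts and turns the commanded pose from where the row before left it; what a row does not reach is not made up. A row lasts 1/12 s, in which the tool goes at most 41.7 mm and 7.16 degrees, less where a joint would pass 70% of its speed; a pose out of reach is approached as far as the arm can. A call with a gripper value outside its range is refused whole. The fingers move at their own pace and stop on an object; the grip force is fixed at half the most. Time passes only in rows, so rows that do not move let the fingers close. It gives the time, the measured TCP pose, the force, the opening and the grip force at its end, in the units of the state.
- bot.sense(): the state, without advancing time (a new reading comes with each control period).
- bot.capture(name): name is "side" or "top"; returns a dict with "color" (420x560x3 uint8, red, green, blue), "vertical_fov" (degrees; the focal length in pixels is half the picture's height over the tangent of half this angle, whatever the lens; pixels are square), "cx", "cy" (the principal point, pixels), "dist_coeffs" ([k1, k2, p1, p2, k3] as OpenCV has them; the pictures are not rectified), "R" (3x3) and "t" (3): a world point X has camera coordinates R X + t. Camera axes: x right, y down, z forward; pixel columns grow to the right and rows downward; lengths in m; the calibration is good to about 2 mm. A picture is of the moment at which its call begins. There is no depth.
- bot.hand_in(): hands the job in; it is judged then, once.
The state is a dict: "time": time; "joint_positions": joint angles; "qvel": joint speeds; "joint_torque": joint torques, N m; "position": TCP position; "tool_rot": TCP orientation; "ft_force": force on the tool from outside, world axes, zero at the start; "wrist_torque": the same for the moment, N m; "gripper_width": opening from 0.0 (shut) to 1.0 (fully open); "gripper_force": force on a finger pad.
Only numpy, scipy, OpenCV 4.12 (cv2) and the standard library are available. Lean on these libraries where they do the work, as an engineer would, in place of code of your own. Each camera call takes 0.05 s, during which the arm holds its last target. There are 200 camera calls.

## Working session

There is one attempt and no reset: what is moved stays moved. The work goes in short steps, Python scripts to look and compute and a tool call to move; the robot and the scene stay as the last step left them, time stands still between calls to the robot, and variables do not carry over. Pictures are saved under pics/ and viewed, at most 10 in all, crops included, and the job is handed in when it is done.

Besides the shell and the picture viewer there is one more tool, called after "Request:" as a command line: name --argument value ..., lists and objects as JSON in quotes. arm_command: Moves the arm, as the interface text tells. Its arguments: {"type":"object","properties":{"plan":{"type":"array","items":{"type":"object","properties":{"linear":{"type":"array","items":{"type":"number"}},"twist":{"type":"array","items":{"type":"number"}},"jaw":{"type":"number"}}}}},"required":["plan"]}

```bash
mkdir -p pics; ls
python3 - <<'E'
from cell import bot
import cv2,numpy as np
s=bot.sense(); print({k:np.round(v,3).tolist() for k,v in s.items()}); print(bot.tcp_to_tips)
for n in("side","top"):
    c=bot.capture(n); cv2.imwrite(f"pics/{n}0.png",c["color"][:,:,::-1])
    print(n,{k:np.round(v,4).tolist() for k,v in c.items() if k!="color"})
E
```

```text
pics
{'time': 0.0, 'joint_positions': [67.673, 26.898, -2.783, 87.873, 1.381, 65.374, -4.713], 'qvel': [-0.029, -0.046, 0.011, -0.021, -0.052, -0.112, 0.102], 'joint_torque': [0.0, -51.031, -0.047, -23.772, 0.01, 0.008, 0.0], 'position': [0.238, -0.631, 0.247], 'tool_rot': [[0.936, 0.353, -0.001], [0.353, -0.936, 0.002], [-0.0, -0.002, -1.0]], 'ft_force': [-0.504, -0.473, -0.606], 'wrist_torque': [-0.006, -0.045, -0.021], 'gripper_force': 0.0, 'gripper_width': 1.002}
0.017
side {'vertical_fov': 44.5072, 'cx': 283.057, 'cy': 209.4354, 'dist_coeffs': [-0.0718, 0.0, 0.0, 0.0, 0.0], 'R': [[0.9705, -0.2407, 0.0168], [-0.0971, -0.4533, -0.8861], [0.2209, 0.8583, -0.4632]], 't': [-0.5951, 0.0579, 1.2062]}
top {'vertical_fov': 45.6245, 'cx': 277.8904, 'cy': 206.5589, 'dist_coeffs': [0.0643, 0.0, 0.0, 0.0, 0.0], 'R': [[0.0139, -0.9996, -0.0242], [-0.9981, -0.0124, -0.0606], [0.0603, 0.025, -0.9979]], 't': [-0.1126, 0.5531, 1.0731]}
```

View pics/top0.png

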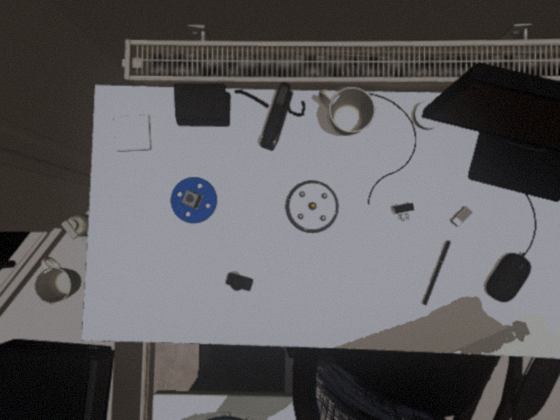

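View pics/side0.png

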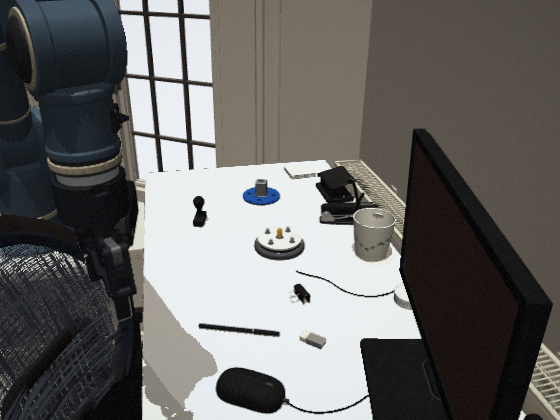

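Top view: the flange is at about (193,200) with its socket at (191,200), and the mount is at (312,206) with four visible studs. The stapler is at (275,117), the stamp at (239,282) and the clip at (402,210). Next I'll measure these and view zoomed crops.

```bash
cat > h.py <<'E'
from cell import bot
import cv2,numpy as np
def K(c):
    f=c["color"].shape[0]/2/np.tan(np.radians(c["vertical_fov"])/2)
    return np.array([[f,0,c["cx"]],[0,f,c["cy"]],[0,0,1.]])
def ray(c,uv):
    p=cv2.undistortPoints(np.array(uv,float).reshape(-1,1,2),K(c),np.array(c["dist_coeffs"],float)).reshape(-1,2)
    R=np.array(c["R"]);t=np.array(c["t"])
    return -R.T@t, np.c_[p,np.ones(len(p))]@R
def onz(c,uv,z):
    o,d=ray(c,uv); return o+d*((z-o[2])/d[:,2])[:,None]
def proj(c,X):
    return cv2.projectPoints(np.array(X,float).reshape(-1,1,3),cv2.Rodrigues(np.array(c["R"]))[0],np.array(c["t"],float),K(c),np.array(c["dist_coeffs"],float))[0].reshape(-1,2)
def tri(ca,ua,cb,ub):
    (o1,d1),(o2,d2)=ray(ca,ua),ray(cb,ub); d1,d2=d1[0],d2[0]
    s=np.linalg.lstsq(np.c_[d1,-d2],o2-o1,rcond=None)[0]
    a,b=o1+s[0]*d1,o2+s[1]*d2; return (a+b)/2,np.linalg.norm(a-b)
def blue(c):
    h=cv2.cvtColor(c["color"],cv2.COLOR_RGB2HSV)
    m=((h[...,0]>100)&(h[...,0]<130)&(h[...,1]>150)&(h[...,2]>50)).astype(np.uint8)
    return m
E
python3 - <<'E'
from h import *
t=bot.capture("top");s=bot.capture("side")
for n,c in(("top",t),("side",s)):
    m=blue(c); k,l,st,ce=cv2.connectedComponentsWithStats(m)
    for i in range(1,k):
        if st[i,4]>150:
            cn=max(cv2.findContours((l==i).astype(np.uint8),0,1)[0],key=cv2.contourArea)
            print(n,st[i].tolist(),cv2.fitEllipse(cv2.convexHull(cn)), onz(c,[cv2.fitEllipse(cv2.convexHull(cn))[0]],.009).round(4))
a=t["color"][170:240,160:230];b=t["color"][170:240,277:347]
d=s["color"][170:215,230:300];e=s["color"][222:267,245:315]
big=lambda x,h:cv2.resize(x,(400,h),interpolation=cv2.INTER_CUBIC)
cv2.imwrite("pics/z.png",np.vstack([np.hstack([big(a,340),big(b,340)]),np.hstack([big(d,257),big(e,257)])])[:,:,::-1])
E
```

```text
top [172, 178, 44, 44, 1030] ((193.31781005859375, 199.63211059570312), (43.51637649536133, 44.04082107543945), 46.82992935180664) [[0.5679 0.0812 0.009 ]]
side [243, 188, 36, 17, 378] ((260.8006896972656, 195.24227905273438), (17.507492065429688, 36.172386169433594), 89.65811920166016) [[0.569  0.0731 0.009 ]]
```

View pics/z.png

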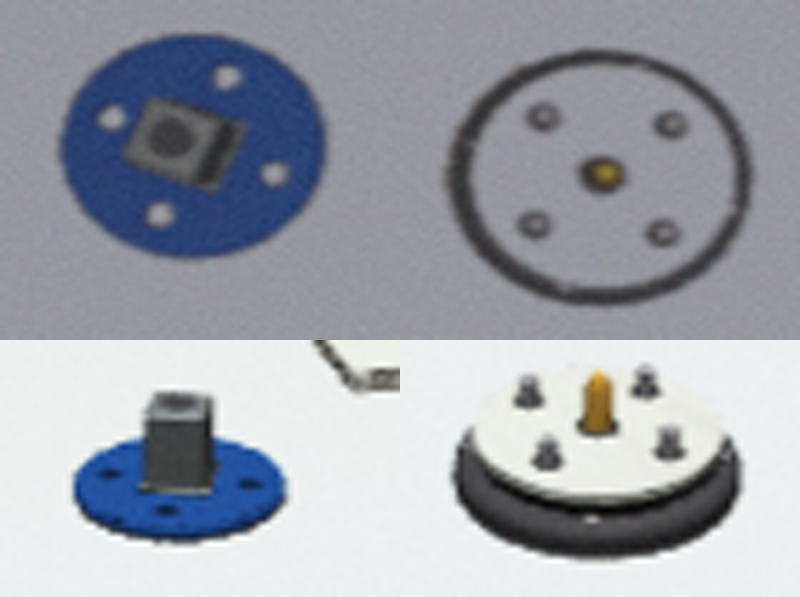

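```bash
cat > m.py <<'E'
from h import *
t=bot.capture("top");s=bot.capture("side")
def T(p,x0):return np.array(p,float)-[x0[2],0]
top=lambda p,ox,sx:(np.array(p,float)-[sx,0])/[5.714,4.857]+[ox-.5+.0,170-.5]
sid=lambda p,ox,oy,sx:(np.array(p,float)-[sx,340])/[5.714,5.711]+[ox-.5,oy-.5]
ht=top([(227,76),(111,118),(160,214),(274,173)],160,0)
hs=sid([(110,473),(166,511),(247,484)],230,170,0)
st=top([(543,117),(671,125),(663,232),(534,224)],277,400)
ss=sid([(529,378),(645,370),(668,430),(547,440)],245,222,400)
pt=top([(606,172)],277,400);ps=sid([(599,372)],245,222,400)
kt=top([(172,136)],160,0);ks=sid([(181,399)],230,170,0)
# refine in top
g=cv2.cvtColor(t["color"],cv2.COLOR_RGB2GRAY).astype(float)
def ref(p,sign,r=4):
    u,v=np.round(p).astype(int);w=g[v-r:v+r+1,u-r:u+r+1];bgd=np.median(w)
    w=np.clip(sign*(w-bgd)-15,0,None);yy,xx=np.mgrid[v-r:v+r+1,u-r:u+r+1]
    return np.array([(w*xx).sum(),(w*yy).sum()])/w.sum()
hr=np.array([ref(p,1) for p in ht]); sr=np.array([ref(p,-1) for p in st])
print("hole shift",(hr-ht).round(2).tolist(),"stud",(sr-st).round(2).tolist())
def ang(P,C):
    a=np.degrees(np.arctan2(*(P-C)[:,1::-1].T)); return a, np.degrees(np.angle(np.exp(4j*np.radians(a)).sum()))/4
for nm,c,P,z in(("hole top",t,hr,.006),("stud top ref",t,sr,.034),("stud top pick",t,st,.037),("stud side",s,ss,.037)):
    X=onz(c,P,z)[:,:2];C=X.mean(0);a,b=ang(X,C)
    print(nm,C.round(4),"r",np.linalg.norm(X-C,axis=1).round(4),a.round(1),"mod90",b.round(1))
X=onz(s,hs,.008)[:,:2];C=(X[0]+X[2])/2;print("hole side",X.round(4).tolist(),"C",C.round(4))
print("pin tri",tri(t,pt,s,ps),onz(t,pt,.05),onz(s,ps,.05))
print("socket tri",tri(t,kt,s,ks),onz(t,kt,.049),onz(s,ks,.049))
# bystanders
for n,p in(("stapler",(275,117)),("stamp",(239,282)),("clip",(402,210))):print(n,onz(t,[p],.02).round(3))
E
python3 m.py
```

```text
hole shift [[0.15, 0.35], [0.34, 0.09], [0.07, 0.15], [0.09, 0.2]] stud [[-0.07, 0.38], [-0.36, 0.36], [-0.37, 0.52], [-0.07, 0.44]]
hole top [0.5682 0.0815] r [0.0337 0.0339 0.0336 0.0337] [ -21.5   68.8  158.8 -111.4] mod90 -21.3
stud top ref [ 0.5559 -0.1782] r [0.0336 0.0335 0.0338 0.0335] [  41.5  -48.3 -138.4  131.5] mod90 41.6
stud top pick [ 0.5566 -0.1785] r [0.0337 0.0335 0.0337 0.0337] [  42.   -48.8 -137.8  131.1] mod90 41.6
stud side [ 0.5585 -0.1801] r [0.0339 0.0337 0.0338 0.0342] [ 130.2   41.6  -48.9 -138.2] mod90 41.2
hole side [[0.5403, 0.0969], [0.5584, 0.0513], [0.6018, 0.0716]] C [0.5711 0.0843]
pin tri (array([ 0.55797162, -0.17934634,  0.05108583]), np.float64(0.0023963136772771326)) [[ 0.55686574 -0.17914942  0.05      ]] [[ 0.5596416  -0.17758348  0.05      ]]
socket tri (array([0.57049485, 0.08067601, 0.05122032]), np.float64(0.0024752712484488217)) [[0.56944594 0.08134776 0.049     ]] [[0.57272623 0.0853581  0.049     ]]
stapler [[ 0.751 -0.096  0.02 ]]
stamp [[ 0.391 -0.024  0.02 ]]
clip [[ 0.55  -0.372  0.02 ]]
```

The two views agree. The flange is at about (0.569, 0.082) with yaw -21.3°. The mount is at about (0.557, -0.179) with its studs at 41.5° mod 90. I'll grip with tool y at -21.3°, which is a +48° turn.

Request:
arm_command --plan '[{"linear": [0.0166, 0.0357, 0], "twist": [0, 0, 0.042], "jaw": 1}, {"linear": [0.0166, 0.0357, 0], "twist": [0, 0, 0.042], "jaw": 1}, {"linear": [0.0166, 0.0357, 0], "twist": [0, 0, 0.042], "jaw": 1}, {"linear": [0.0166, 0.0357, 0], "twist": [0, 0, 0.042], "jaw": 1}, {"linear": [0.0166, 0.0357, 0], "twist": [0, 0, 0.042], "jaw": 1}, {"linear": [0.0166, 0.0357, 0], "twist": [0, 0, 0.042], "jaw": 1}, {"linear": [0.0166, 0.0357, 0], "twist": [0, 0, 0.042], "jaw": 1}, {"linear": [0.0166, 0.0357, 0], "twist": [0, 0, 0.042], "jaw": 1}, {"linear": [0.0166, 0.0357, 0], "twist": [0, 0, 0.042], "jaw": 1}, {"linear": [0.0166, 0.0357, 0], "twist": [0, 0, 0.042], "jaw": 1}]'

```text
time: 1.13
position: [0.4048, -0.2728, 0.2486]
tool_rot: [[0.709, 0.705, 0.001], [0.705, -0.709, -0.001], [-0.0, 0.001, -1.0]]
ft_force: [0.8, -0.1, -0.4]
gripper_width: 1.0
gripper_force: 0.0
```

Request:
arm_command --plan '[{"linear": [0.0166, 0.0357, 0], "twist": [0, 0, 0.042], "jaw": 1}, {"linear": [0.0166, 0.0357, 0], "twist": [0, 0, 0.042], "jaw": 1}, {"linear": [0.0166, 0.0357, 0], "twist": [0, 0, 0.042], "jaw": 1}, {"linear": [0.0166, 0.0357, 0], "twist": [0, 0, 0.042], "jaw": 1}, {"linear": [0.0166, 0.0357, 0], "twist": [0, 0, 0.042], "jaw": 1}, {"linear": [0.0166, 0.0357, 0], "twist": [0, 0, 0.042], "jaw": 1}, {"linear": [0.0166, 0.0357, 0], "twist": [0, 0, 0.042], "jaw": 1}, {"linear": [0.0166, 0.0357, 0], "twist": [0, 0, 0.042], "jaw": 1}, {"linear": [0.0166, 0.0357, 0], "twist": [0, 0, 0.042], "jaw": 1}, {"linear": [0, 0, 0], "twist": [0, 0, 0], "jaw": 1}]'

```text
time: 1.97
position: [0.5555, 0.0562, 0.249]
tool_rot: [[0.389, 0.921, 0.003], [0.921, -0.389, 0.007], [0.007, 0.0, -1.0]]
ft_force: [-0.6, 0.8, 0.6]
gripper_width: 0.999
gripper_force: 0.0
```

Request:
arm_command --plan '[{"linear": [0.0035, 0.0066, -0.03], "twist": [0, 0, 0.015], "jaw": 1}, {"linear": [0.0035, 0.0066, -0.03], "twist": [0, 0, 0.013], "jaw": 1}, {"linear": [0.0035, 0.0066, -0.03], "twist": [0, 0, 0], "jaw": 1}, {"linear": [0.0035, 0.0066, -0.03], "twist": [0, 0, 0], "jaw": 1}, {"linear": [0, 0, -0.03], "twist": [0, 0, 0], "jaw": 1}, {"linear": [0, 0, 0], "twist": [0, 0, 0], "jaw": 1}, {"linear": [0, 0, 0], "twist": [0, 0, 0], "jaw": 1}, {"linear": [0, 0, 0], "twist": [0, 0, 0], "jaw": 1}]'

```text
time: 2.63
position: [0.5687, 0.0731, 0.0998]
tool_rot: [[0.375, 0.927, 0.002], [0.927, -0.375, 0.0], [0.001, 0.002, -1.0]]
ft_force: [0.6, -0.0, 0.4]
gripper_width: 1.003
gripper_force: 0.0
```

Run:
```python
from h import *
t=bot.capture("top");s=bot.capture("side")
a=t["color"][150:250,140:240];b=s["color"][120:220,200:300]
big=lambda x:cv2.resize(x,(400,400),interpolation=cv2.INTER_CUBIC)
cv2.imwrite("pics/g1.png",np.hstack([big(a),big(b)])[:,:,::-1]); print(bot.sense()["position"],bot.sense()["ft_force"])
```

```text
[0.56918362 0.07318658 0.10060436] [0.55914308 0.80223557 0.02869272]
```

View pics/g1.png

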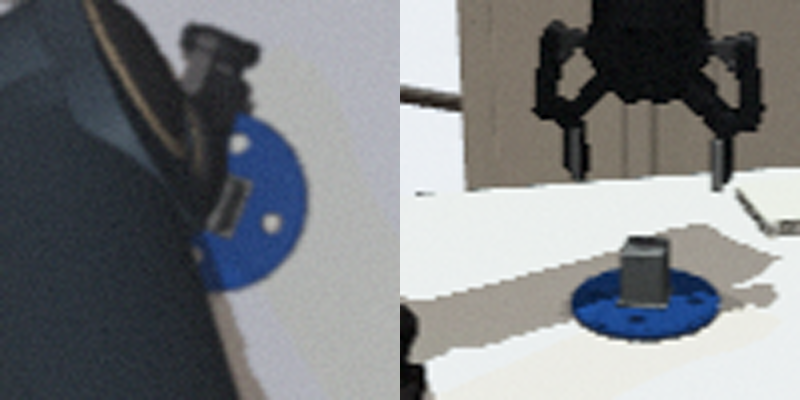

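Side crop: the fingers straddle the socket, at about (640,270) in the crop. I'm correcting +9.5 mm in y and then descending.

Request:
arm_command --plan '[{"linear": [0.0005, 0.0095, 0], "twist": [0, 0, 0.012], "jaw": 1}, {"linear": [0, 0, -0.016], "twist": [0, 0, 0], "jaw": 1}, {"linear": [0, 0, -0.016], "twist": [0, 0, 0], "jaw": 1}, {"linear": [0, 0, -0.016], "twist": [0, 0, 0], "jaw": 1}, {"linear": [0, 0, -0.015], "twist": [0, 0, 0], "jaw": 1}, {"linear": [0, 0, 0], "twist": [0, 0, 0], "jaw": 1}, {"linear": [0, 0, 0], "twist": [0, 0, 0], "jaw": 1}]'

```text
time: 3.32
position: [0.5684, 0.0833, 0.0359]
tool_rot: [[0.363, 0.932, 0.0], [0.932, -0.363, 0.0], [0.0, 0.0, -1.0]]
ft_force: [-0.4, -0.1, 0.3]
gripper_width: 1.003
gripper_force: 0.0
```

Request:
arm_command --plan '[{"linear": [0, 0, 0], "jaw": 0.7}, {"linear": [0, 0, 0], "jaw": 0.6}, {"linear": [0, 0, 0], "jaw": 0.5}, {"linear": [0, 0, 0], "jaw": 0.4}, {"linear": [0, 0, 0], "jaw": 0.3}, {"linear": [0, 0, 0], "jaw": 0.2}, {"linear": [0, 0, 0], "jaw": 0}, {"linear": [0, 0, 0], "jaw": 0}, {"linear": [0, 0, 0], "jaw": 0}, {"linear": [0, 0, 0], "jaw": 0}]'

```text
invalid input
```

Request:
arm_command --plan '[{"linear": [0, 0, 0], "twist": [0, 0, 0], "jaw": 0.6}, {"linear": [0, 0, 0], "twist": [0, 0, 0], "jaw": 0.5}, {"linear": [0, 0, 0], "twist": [0, 0, 0], "jaw": 0.4}, {"linear": [0, 0, 0], "twist": [0, 0, 0], "jaw": 0.3}, {"linear": [0, 0, 0], "twist": [0, 0, 0], "jaw": 0.2}, {"linear": [0, 0, 0], "twist": [0, 0, 0], "jaw": 0}, {"linear": [0, 0, 0], "twist": [0, 0, 0], "jaw": 0}, {"linear": [0, 0, 0], "twist": [0, 0, 0], "jaw": 0}, {"linear": [0, 0, 0], "twist": [0, 0, 0], "jaw": 0}, {"linear": [0, 0, 0], "twist": [0, 0, 0], "jaw": 0}]'

```text
time: 4.15
position: [0.5687, 0.0827, 0.0361]
tool_rot: [[0.364, 0.932, 0.001], [0.932, -0.364, -0.0], [0.0, 0.001, -1.0]]
ft_force: [-0.9, -0.9, 5.8]
gripper_width: 0.342
gripper_force: 59.8
```

Request:
arm_command --plan '[{"linear": [0, 0, 0.01], "twist": [0, 0, 0], "jaw": 0}, {"linear": [0, 0, 0.02], "twist": [0, 0, 0], "jaw": 0}, {"linear": [0, 0, 0.02], "twist": [0, 0, 0], "jaw": 0}, {"linear": [0, 0, 0.02], "twist": [0, 0, 0], "jaw": 0}, {"linear": [0, 0, 0.01], "twist": [0, 0, 0], "jaw": 0}, {"linear": [0, 0, 0], "twist": [0, 0, 0], "jaw": 0}, {"linear": [0, 0, 0], "twist": [0, 0, 0], "jaw": 0}, {"linear": [0, 0, 0], "twist": [0, 0, 0], "jaw": 0}]'

```text
time: 4.82
position: [0.5672, 0.0821, 0.114]
tool_rot: [[0.364, 0.932, -0.003], [0.932, -0.364, -0.001], [-0.002, -0.002, -1.0]]
ft_force: [0.4, -0.3, -3.7]
gripper_width: 0.346
gripper_force: 60.1
```

Request:
arm_command --plan '[{"linear": [-0.0012, -0.026, 0], "twist": [0, 0, -0.0475], "jaw": 0}, {"linear": [-0.0012, -0.026, 0], "twist": [0, 0, -0.0475], "jaw": 0}, {"linear": [-0.0012, -0.026, 0], "twist": [0, 0, -0.0475], "jaw": 0}, {"linear": [-0.0012, -0.026, 0], "twist": [0, 0, -0.0475], "jaw": 0}, {"linear": [-0.0012, -0.026, 0], "twist": [0, 0, -0.0475], "jaw": 0}, {"linear": [-0.0012, -0.026, 0], "twist": [0, 0, -0.0475], "jaw": 0}, {"linear": [-0.0012, -0.026, 0], "twist": [0, 0, -0.0475], "jaw": 0}, {"linear": [-0.0012, -0.026, 0], "twist": [0, 0, -0.0475], "jaw": 0}, {"linear": [-0.0012, -0.026, 0], "twist": [0, 0, -0.0475], "jaw": 0}, {"linear": [-0.0012, -0.026, 0], "twist": [0, 0, -0.0475], "jaw": 0}]'

```text
time: 5.65
position: [0.555, -0.1784, 0.1136]
tool_rot: [[0.751, 0.661, -0.003], [0.661, -0.751, 0.001], [-0.002, -0.003, -1.0]]
ft_force: [0.1, -0.3, -2.5]
gripper_width: 0.34
gripper_force: 60.0
```

Request:
arm_command --plan '[{"linear": [0, 0, 0], "twist": [0, 0, 0], "jaw": 0}, {"linear": [0, 0, 0], "twist": [0, 0, 0], "jaw": 0}, {"linear": [0, 0, 0], "twist": [0, 0, 0], "jaw": 0}]'

```text
time: 5.9
position: [0.5555, -0.1766, 0.114]
tool_rot: [[0.749, 0.663, -0.002], [0.663, -0.749, 0.001], [-0.001, -0.002, -1.0]]
ft_force: [0.0, 0.7, -3.7]
gripper_width: 0.341
gripper_force: 60.0
```

Run:
```python
from h import *
t=bot.capture("top");s=bot.capture("side")
a=t["color"][160:260,270:370];b=s["color"][170:270,230:330]
big=lambda x:cv2.resize(x,(400,400),interpolation=cv2.INTER_CUBIC)
cv2.imwrite("pics/g2.png",np.hstack([big(a),big(b)])[:,:,::-1]); S=bot.sense();print(S["position"],S["ft_force"],S["tool_rot"],S["joint_positions"])
m=blue(s);cn=max(cv2.findContours(m,0,1)[0],key=cv2.contourArea);print(cv2.fitEllipse(cv2.convexHull(cn)),cv2.boundingRect(cn))
```

```text
[ 0.55604339 -0.17562106  0.11460732] [-0.08205486  0.84871132 -3.50942464] [[ 7.47645071e-01  6.64097563e-01 -1.12862775e-03]
 [ 6.64098522e-01 -7.47644022e-01  1.25265176e-03]
 [-1.19288069e-05 -1.68605894e-03 -9.99998579e-01]] [ 29.39424704  28.54877799 -21.10370635 106.88541574  13.5082506
  47.0839081  -47.02354347]
((278.515869140625, 214.51858520507812), (22.843467712402344, 44.97720718383789), 91.34130096435547) (256, 205, 45, 22)
```

View pics/g2.png

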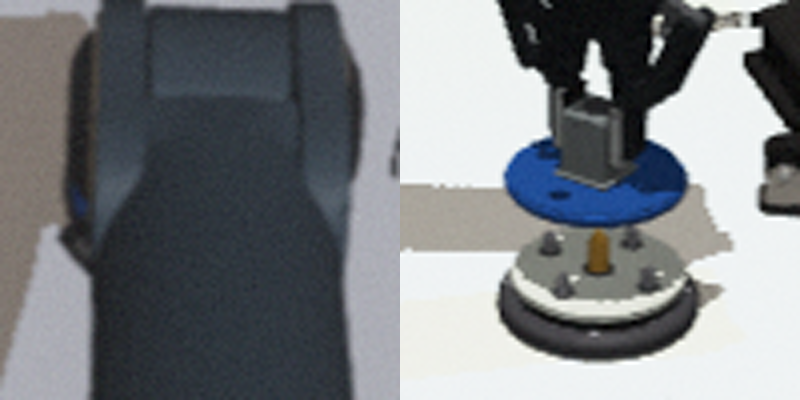

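Side crop: the flange hangs level above the pin, with the disc centre at about (598,182) and the pin tip at (600,235). I'll check the offset numerically.

Run:
```python
from h import *
s=bot.capture("side");P=[]
S=bot.sense();print(S["position"])
m=blue(s);cn=max(cv2.findContours(m,0,1)[0],key=cv2.contourArea);e=cv2.fitEllipse(cv2.convexHull(cn))[0]
z=S["position"][2]-.0361+.005
print("disc",onz(s,[e],z-.0),"pin",onz(s,[(279.3,227.1)],.05))
# same disc-fit bias at the original location: (260.80,195.24), z=.005
print("orig disc fit",onz(s,[(260.80,195.24)],.005))
```

```text
[ 0.5561943  -0.17564764  0.11484194]
disc [[ 0.5571932  -0.17911268  0.08374194]] pin [[ 0.55958624 -0.17755646  0.05      ]]
orig disc fit [[0.57067388 0.08112808 0.005     ]]
```

Request:
arm_command --plan '[{"linear": [0.0008, -0.0017, -0.01], "twist": [0, 0, 0], "jaw": 0}, {"linear": [0, 0, -0.013], "twist": [0, 0, 0], "jaw": 0}, {"linear": [0, 0, 0], "twist": [0, 0, 0], "jaw": 0}, {"linear": [0, 0, 0], "twist": [0, 0, 0], "jaw": 0}, {"linear": [0, 0, 0], "twist": [0, 0, 0], "jaw": 0}, {"linear": [0, 0, 0], "twist": [0, 0, 0], "jaw": 0}]'

```text
time: 6.55
position: [0.5573, -0.179, 0.0925]
tool_rot: [[0.749, 0.662, 0.001], [0.662, -0.749, -0.0], [0.0, 0.0, -1.0]]
ft_force: [-0.5, -0.5, -3.7]
gripper_width: 0.337
gripper_force: 59.9
```

Request:
arm_command --plan '[{"linear": [0, 0, -0.003], "twist": [0, 0, 0], "jaw": 0}, {"linear": [0, 0, -0.003], "twist": [0, 0, 0], "jaw": 0}, {"linear": [0, 0, -0.002], "twist": [0, 0, 0], "jaw": 0}, {"linear": [0, 0, 0], "twist": [0, 0, 0], "jaw": 0}, {"linear": [0, 0, 0], "twist": [0, 0, 0], "jaw": 0}]'

```text
time: 6.97
position: [0.5569, -0.179, 0.0841]
tool_rot: [[0.749, 0.662, -0.0], [0.662, -0.749, 0.0], [-0.0, -0.0, -1.0]]
ft_force: [-0.5, -0.2, -3.3]
gripper_width: 0.343
gripper_force: 60.0
```

Request:
arm_command --plan '[{"linear": [0, 0.0007, -0.003], "twist": [0, 0, 0], "jaw": 0}, {"linear": [0, 0, -0.003], "twist": [0, 0, 0], "jaw": 0}, {"linear": [0, 0, -0.002], "twist": [0, 0, 0], "jaw": 0}, {"linear": [0, 0, 0], "twist": [0, 0, 0], "jaw": 0}, {"linear": [0, 0, 0], "twist": [0, 0, 0], "jaw": 0}]'

```text
time: 7.38
position: [0.5569, -0.1783, 0.0761]
tool_rot: [[0.749, 0.662, -0.0], [0.662, -0.749, 0.0], [-0.0, -0.0, -1.0]]
ft_force: [0.0, 0.8, -3.3]
gripper_width: 0.343
gripper_force: 60.0
```

Bore is over the pin with no contact force. Continuing in small steps.

Request:
arm_command --plan '[{"linear": [0, 0, -0.0015], "twist": [0, 0, 0], "jaw": 0}, {"linear": [0, 0, -0.0015], "twist": [0, 0, 0], "jaw": 0}, {"linear": [0, 0, -0.001], "twist": [0, 0, 0], "jaw": 0}, {"linear": [0, 0, 0], "twist": [0, 0, 0], "jaw": 0}]'

```text
time: 7.72
position: [0.5568, -0.1783, 0.0721]
tool_rot: [[0.749, 0.662, -0.0], [0.662, -0.749, 0.0], [-0.0, -0.0, -1.0]]
ft_force: [-0.4, 0.1, -2.8]
gripper_width: 0.342
gripper_force: 60.0
```

Request:
arm_command --plan '[{"linear": [0, 0, -0.001], "twist": [0, 0, 0], "jaw": 0}, {"linear": [0, 0, -0.001], "twist": [0, 0, 0], "jaw": 0}, {"linear": [0, 0, 0], "twist": [0, 0, 0], "jaw": 0}, {"linear": [0, 0, 0], "twist": [0, 0, 0], "jaw": 0}]'

```text
time: 8.05
position: [0.557, -0.1783, 0.0703]
tool_rot: [[0.749, 0.662, -0.0], [0.662, -0.749, -0.0], [-0.0, 0.0, -1.0]]
ft_force: [0.1, -0.6, -2.9]
gripper_width: 0.336
gripper_force: 60.0
```

Request:
arm_command --plan '[{"linear": [0, 0, -0.001], "twist": [0, 0, 0], "jaw": 0}, {"linear": [0, 0, -0.001], "twist": [0, 0, 0], "jaw": 0}, {"linear": [0, 0, -0.001], "twist": [0, 0, 0], "jaw": 0}, {"linear": [0, 0, 0], "twist": [0, 0, 0], "jaw": 0}]'

```text
time: 8.38
position: [0.5569, -0.1783, 0.0671]
tool_rot: [[0.749, 0.662, -0.0], [0.662, -0.749, 0.0], [-0.0, -0.0, -1.0]]
ft_force: [-0.4, -0.1, -4.1]
gripper_width: 0.34
gripper_force: 60.0
```

Request:
arm_command --plan '[{"linear": [0, 0, -0.001], "twist": [0, 0, 0], "jaw": 0}, {"linear": [0, 0, -0.001], "twist": [0, 0, 0], "jaw": 0}, {"linear": [0, 0, 0], "twist": [0, 0, 0], "jaw": 0}]'

```text
time: 8.63
position: [0.5569, -0.1783, 0.0651]
tool_rot: [[0.749, 0.662, -0.0], [0.662, -0.749, 0.0], [-0.0, -0.0, -1.0]]
ft_force: [0.6, 0.1, -3.7]
gripper_width: 0.342
gripper_force: 60.0
```

Request:
arm_command --plan '[{"linear": [0, 0, -0.001], "twist": [0, 0, 0], "jaw": 0}, {"linear": [0, 0, -0.001], "twist": [0, 0, 0], "jaw": 0}, {"linear": [0, 0, -0.001], "twist": [0, 0, 0], "jaw": 0}, {"linear": [0, 0, 0], "twist": [0, 0, 0], "jaw": 0}, {"linear": [0, 0, 0], "twist": [0, 0, 0], "jaw": 0}]'

```text
time: 9.05
position: [0.557, -0.1783, 0.0623]
tool_rot: [[0.749, 0.662, -0.0], [0.662, -0.749, 0.0], [-0.0, -0.0, -1.0]]
ft_force: [0.4, 0.3, -3.4]
gripper_width: 0.344
gripper_force: 60.2
```

Request:
arm_command --plan '[{"linear": [0, 0, -0.001], "twist": [0, 0, 0], "jaw": 0}, {"linear": [0, 0, -0.0005], "twist": [0, 0, 0], "jaw": 0}, {"linear": [0, 0, 0], "twist": [0, 0, 0], "jaw": 0}, {"linear": [0, 0, 0], "twist": [0, 0, 0], "jaw": 0}]'

```text
time: 9.38
position: [0.5571, -0.1783, 0.0611]
tool_rot: [[0.749, 0.662, 0.0], [0.662, -0.749, -0.0], [0.0, 0.0, -1.0]]
ft_force: [-0.7, -0.4, 0.2]
gripper_width: 0.338
gripper_force: 60.5
```

The weight is now carried by the mount, with the flange origin at about 25 mm. I'll take a quick look before letting go.

Run:
```python
from h import *
s=bot.capture("side");b=s["color"][170:270,230:330]
cv2.imwrite("pics/g3.png",cv2.resize(b,(500,500),interpolation=cv2.INTER_CUBIC)[:,:,::-1])
```

```text
(no output)
```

View pics/g3.png

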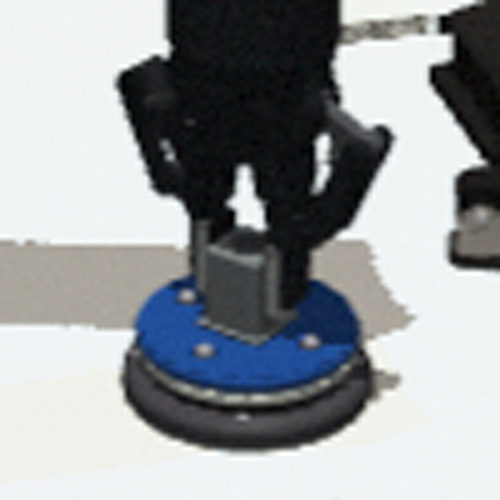

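The stud tips show through the holes at about (187,296), (205,350) and (310,341), and the disc sits flush on the plate. Releasing and retreating.

Request:
arm_command --plan '[{"linear": [0, 0, 0], "twist": [0, 0, 0], "jaw": 0.5}, {"linear": [0, 0, 0], "twist": [0, 0, 0], "jaw": 0.7}, {"linear": [0, 0, 0], "twist": [0, 0, 0], "jaw": 0.9}, {"linear": [0, 0, 0], "twist": [0, 0, 0], "jaw": 1}, {"linear": [0, 0, 0], "twist": [0, 0, 0], "jaw": 1}, {"linear": [0, 0, 0], "twist": [0, 0, 0], "jaw": 1}, {"linear": [0, 0, 0], "twist": [0, 0, 0], "jaw": 1}]'

```text
time: 10.02
position: [0.5571, -0.1783, 0.0609]
tool_rot: [[0.749, 0.662, 0.0], [0.662, -0.749, -0.0], [0.0, 0.0, -1.0]]
ft_force: [-0.4, 0.2, -0.9]
gripper_width: 0.998
gripper_force: 0.0
```

Request:
arm_command --plan '[{"linear": [0, 0, 0.01], "twist": [0, 0, 0], "jaw": 1}, {"linear": [0, 0, 0.02], "twist": [0, 0, 0], "jaw": 1}, {"linear": [0, 0, 0.03], "twist": [0, 0, 0], "jaw": 1}, {"linear": [0, 0, 0.03], "twist": [0, 0, 0], "jaw": 1}, {"linear": [0, 0, 0.03], "twist": [0, 0, 0], "jaw": 1}, {"linear": [0, 0, 0.03], "twist": [0, 0, 0], "jaw": 1}, {"linear": [0, 0, 0], "twist": [0, 0, 0], "jaw": 1}, {"linear": [0, 0, 0], "twist": [0, 0, 0], "jaw": 1}, {"linear": [0, 0, 0], "twist": [0, 0, 0], "jaw": 1}]'

```text
time: 10.77
position: [0.5565, -0.1783, 0.2108]
tool_rot: [[0.749, 0.662, -0.0], [0.662, -0.749, -0.0], [-0.0, -0.0, -1.0]]
ft_force: [-0.5, -0.3, 0.4]
gripper_width: 1.002
gripper_force: 0.0
```

Run:
```python
from h import *
s=bot.capture("side")
cv2.imwrite("pics/g4.png",s["color"][:,:,::-1])
```

```text
(no output)
```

View pics/g4.png

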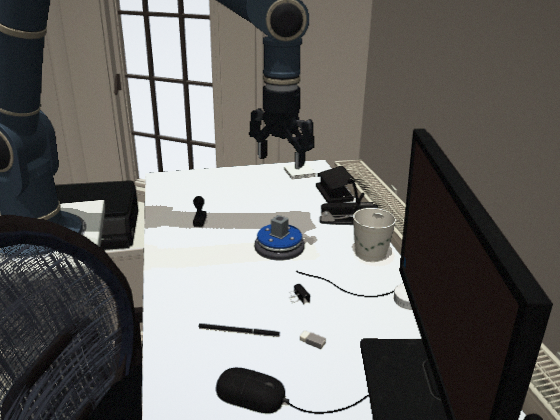

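The flange sits flush on the mount at (279,237). The stapler, stamp (199,212) and clip (300,293) have not moved, and the gripper is clear.

```bash
python3 -c "
from cell import bot
print(bot.hand_in())"
```

```text
the job is handed in; nothing more can be done
None
```

The flange is fully seated on the mount with all four studs in its holes and has been let go. It slid straight down without needing a search turn or any force, the stapler, stamp and clip are where they were, and the job was handed in at about 11 s.

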